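Run a gearmotor at half speed on the warehouse test rig

ROBOT

A 7-joint arm with a two-finger parallel gripper is mounted at the origin on the work surface. World frame = base frame: x ahead of the robot, y to its left, z up, the work surface at z = 0. Lengths are in m, angles in rad, forces in N, time in s.
With the tool pointing down it reaches from about 0.425 to 0.875 m from the base axis. Payload 4.7 kg.
Tool frame: the origin (TCP) lies midway between the tips of the shut fingers; the grasp point (between the pads) lies 19 mm behind it; x points along the fingers, y is the direction in which the jaws open and shut, and the axes are right-handed (so a half turn about x gives the same grasp; the last joint's range is limited). The gripper opens to 87 mm and grips with 3 to 60 N. Pads are 19 mm wide; open, the fingers measure 117 mm over their backs; the gripper's body (75 mm by 190 mm) begins 51 mm behind the grasp point.
Start: joints at [-1.163, 0.321, -0.07, 1.45, 0.023, 1.371, -0.057], TCP at [0.249, 0.6, 0.223] pointing down, gripper open.
Joint ranges: [-2.86, 2.86], [-0.3, 2.09], [-1.38, 1.24], [0.06, 2.45], [-1.56, 4.7], [0.09, 2.05], [-2.69, 2.69]. Speed limits (rad/s): [2.57, 2.57, 3.14, 3.14, 3.14, 3.14, 3.14].

INTERFACE

Orientations are given as a 3x3 rotation matrix whose columns are the frame's x, y, z axes.
In Python, from rig import robot gives the robot as it stands. The module is installed in compiled form; this text tells all that it offers.
- The arm moves only by the tool arm_command, never from a script. Its argument "series" is a list that holds one entry, the list of rows, each a list of 7 numbers: the turn, a rotation vector about the tool's x, y, z in rad, then the shift along the tool's x, y, z in m, then the opening, from 0 (shut) to 1 (fully open). A call has 1 to 20 rows; each row shifts and turns the commanded pose from where the row before left it, along the tool's axes as they then stand; what a row does not reach is not made up. A row lasts 1/8 s, in which the tool goes at most 62.5 mm and 10.7 degrees, less where a joint would pass 70% of its speed; a pose out of reach is approached as far as the arm can. A call with a gripper value outside its range is refused whole. The fingers move at their own pace and stop on an object; "squeeze" is the grip in N (left out, the last holds). Time passes only in rows, so rows that do not move let the fingers close. It gives the time, the measured TCP pose, the force and the opening at its end, in the units of the state.
- robot.sense(): the state, without advancing time (a new reading comes with each control period).
- robot.read_camera(name): name is "scene" or "side" or "wrist"; returns a dict with "pixels" (480x640x3 uint8, blue, green, red), "fovy" (degrees; the focal length in pixels is half the picture's height over the tangent of half this angle, whatever the lens; pixels are square), "cx", "cy" (the principal point, pixels), "rvec" (rotation vector, rad) and "tvec" (3), from world to camera coordinates, as OpenCV has them. Camera axes: x right, y down, z forward; pixel columns grow to the right and rows downward; lengths in m; the calibration is good to about 2 mm. A picture is of the moment at which its call begins. There is no depth.
- robot.finish_job(): hands the job in, once; it reports no verdict.
The state is a dict: "time_s": time; "q": joint angles; "dq": joint speeds; "effort": joint torques, N m; "tcp_pos": TCP position; "ee_rot": TCP orientation; "wrist_force": force on the tool from outside, world axes, zero at the start; "ft_torque": the same for the moment, N m; "gripper_width": finger opening in m.
Only numpy, scipy, OpenCV 4.12 (cv2) and the standard library are available. Lean on these libraries where they do the work, as an engineer would, in place of code of your own. Each camera call takes 0.05 s, during which the arm holds its last target. There are 200 camera calls.

TASK

Run-test the gearmotor strapped on the test rig. First turn the current-limit knob on the console back to 4 on its 0-to-10 scale; only then push the spring-return speed lever forward to half speed, the long middle mark of its quadrant, without running past three-quarter speed. Keep the lever there with the fingers: the program finishes while still holding it at half speed, with the knob still at 4 and the things lying around the rig undisturbed.

Things in the scene. Friction and masses are not known exactly. Their poses are not given: they have to be found in the camera images.
- test_rig: Fixed rig: low grey console 220 (x) x 340 (y) mm, level panel 90 mm above the bench; behind it a plate to x 265 with a gearmotor 115 high. Origin: centre of the console's underside, on the bench. x points away from the operator (to the motor), y to the operator's left, z up; place and yaw vary. On the panel at x, y: knob -20, 95; lever -30, -95; red mushroom stop 75, 140, 32 high: leave alone.
- limit_knob (a joint): Knob angle, rad: 0 at mark 0, growing clockwise from above; 0.471 per mark, 1.885 at mark 4, end stop 4.712 at mark 10. Eleven white marks on a black dial plate of 92 mm: 0 lower left as seen from the rig's -x side, 5 (rig's +x), 10 lower right; 0, 5, 10 longer. Pointer, anticlockwise from the rig's x: 2.356 minus this. Starts between 5.8 and 9; friction 0.05 N m, stays where left.
- knob_grip (a point): On the vertical axis of the black current-limit knob, 33 mm above the panel: where to grip. Knob: round skirt of 50 mm diameter, top 11 mm above the panel; on it an upright grip bar 46 mm long (along the pointer), 15 mm thick, up to 41 mm above the panel, with a white line on its pointer end. The point's x axis is the pointer's direction, z up.
- speed_lever (a joint): Speed lever, rad of tilt forward (to the rig's +x): 0 upright at rest, 0.4 half speed, 0.6 three-quarter, 0.8 full speed (end stop). Nine white marks 0.1 apart on the quadrant; 0, 0.4, 0.8 longer. A spring brings it back to 0 when let go: pushing at the ball takes about 3 N to start, 8 N at half, 13 N at full speed. The needle of the square meter on the panel follows it.
- lever_ball (a point): Centre of the black ball, 40 mm in diameter, on top of the speed lever: 130 mm from the hinge, 220 mm above the bench when upright. Below it a steel rod of 10 mm diameter.
- lever_pivot (a point): Point on the lever's hinge axis, under the lever at panel height (90 mm above the bench). The hinge is level, along the rig's y. Round it stands the quadrant: two black half discs of 60 mm radius either side of the rod, 44 mm wide in all; a cross bar on the rod, 66 mm from the hinge, shows the mark.
- carton: Cardboard carton 100 x 130 x 70 mm standing beside the rig; origin at the centre of its underside. Leave alone.
- tape_roll: Roll of brown packing tape lying flat, 100 mm across, 48 mm high; origin at the centre of its underside. Leave alone.
- spare_pinion: Steel toothed pinion, 57 mm across, 36 mm high, lying flat; origin at the centre of its underside. Leave alone.

How it is judged:
On the way, in this order (a step that is already met when the one before it is completed fails the run):
1. the current-limit knob stands at mark 4 while the lever is still at rest (value of joint limit_knob between 1.765 and 2.005 rad and value of joint speed_lever below 0.06 rad), for 0.3 s.
2. the lever is pushed to half speed and kept there (value of joint limit_knob between 1.765 and 2.005 rad and value of joint speed_lever between 0.34 and 0.46 rad), for 0.5 s.
At the end, for the whole second after the job is handed in: The knob stands within 0.12 rad (a quarter of a mark) of mark 4 (1.885 rad); the lever is held still by the fingers (at least 2 N on it) within 0.06 rad of half speed (0.4 rad); the carton, tape roll and pinion are within 20 mm of where they were (all of step 2 and velocity of joint speed_lever between -0.05 and 0.05 rad/s and contact force between the fingers and speed_lever above 2 N and distance of each of carton, tape_roll, spare_pinion from where it was at the start of the episode below 0.02 m); the arm keeps its last pose, push and grip.
It fails at once if the lever is moved off rest (past 0.15 rad) while the current limit is not at 4 (more than 0.14 rad off) (value of joint speed_lever above 0.15 rad and not (value of joint limit_knob between 1.745 and 2.025 rad)).
It fails at once if the lever is run past three-quarter speed (0.6 rad) (value of joint speed_lever above 0.6 rad).
It fails at once if a thing lying around the rig is pushed more than 20 mm away (distance of any of carton, tape_roll, spare_pinion from where it was at the start of the episode above 0.02 m).
It also fails if it takes over 58 s, if anything falls off the work surface, if the arm or the gripper's body presses on something with over 40 N, if the wrist force passes 120 N, or if a joint passes its speed limit or range.

## Working session

There is one attempt and no reset: what is moved stays moved. The work goes in short steps, Python scripts to look and compute and a tool call to move; the robot and the scene stay as the last step left them, time stands still between calls to the robot, and variables do not carry over. Pictures are saved under pics/ and viewed, about 8 in all and at most 12, crops included, and the job is handed in when it is done.

Besides the shell and the picture viewer there is one more tool, called after "Request:" as name(argument=value, ...) on one line, values as JSON. arm_command: Moves the arm, as the interface text tells. Its arguments: {"type":"object","properties":{"series":{"type":"array"},"squeeze":{"type":"number"}},"required":["series"]}

```bash
mkdir -p pics
cat > h.py <<'E'
import numpy as np, cv2
from rig import robot
def cam(n):
    c=robot.read_camera(n); f=240/np.tan(np.radians(c['fovy'])/2)
    K=np.array([[f,0,c['cx']],[0,f,c['cy']],[0,0,1]]);return c['pixels'],K,np.array(c['rvec'],float).reshape(3),np.array(c['tvec'],float).reshape(3)
def ray(K,r,t,uv,z):
    R=cv2.Rodrigues(r)[0]; o=-R.T@t; d=R.T@np.linalg.inv(K)@np.array([uv[0],uv[1],1.])
    return o+d*(z-o[2])/d[2]
def proj(K,r,t,P): return cv2.projectPoints(np.array(P,float).reshape(-1,3),r,t,K,None)[0].reshape(-1,2)
E
python3 - <<'E'
from h import *
s=robot.sense(); print({k:np.round(v,3).tolist() for k,v in s.items()})
for n in('scene','side'):
    im,K,r,t=cam(n); cv2.imwrite(f'pics/{n}0.png',im); np.savez(f'{n}0.npz',K=K,r=r,t=t)
    print(n,K[0,0],K[:2,2],-cv2.Rodrigues(r)[0].T@t)
E
```

```text
{'time_s': 0.0, 'q': [-1.163, 0.322, -0.07, 1.452, 0.023, 1.371, -0.057], 'dq': [0.001, 0.001, -0.0, -0.001, 0.0, 0.0, -0.0], 'effort': [0.001, -49.13, -0.404, -31.252, -0.064, 0.044, 0.0], 'tcp_pos': [0.249, 0.6, 0.221], 'ee_rot': [[-0.001, 0.384, 0.923], [-0.002, 0.923, -0.384], [-1.0, -0.002, 0.0]], 'wrist_force': [-0.57, -0.135, 0.438], 'ft_torque': [0.034, -0.039, 0.014], 'gripper_width': 0.087}
scene 612.3143933077112 [333.71376341 246.27435033] [ 0.87500493 -0.45187691  1.10840333]
side 464.95929234058434 [321.24563599 242.60242977] [ 0.17248589 -0.70907512  0.82170353]
```

View pics/scene0.png

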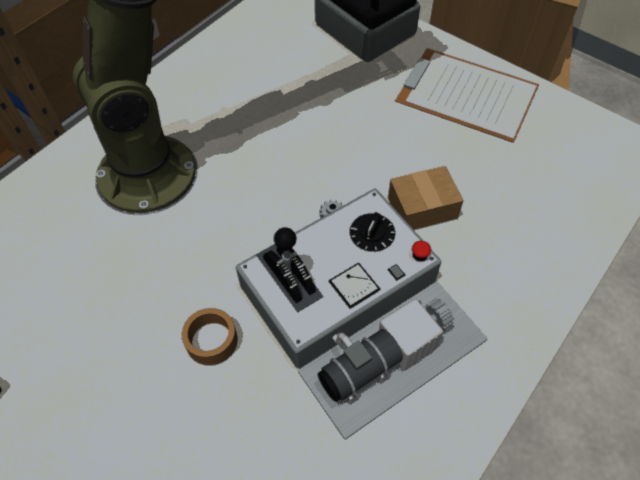

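View pics/side0.png

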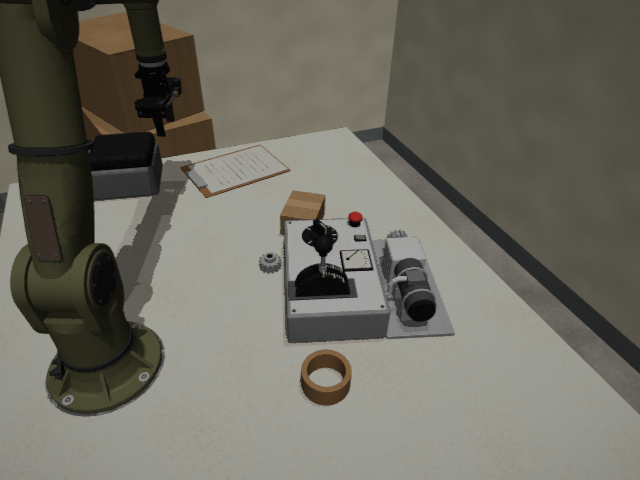

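The scene view shows the console with the lever ball at (285,238), the knob at (372,232), the stop at (421,250), the tape roll at (210,336), the carton at (427,195) and the pinion at (330,209). I'll enlarge the panel to read it more closely.

Run:
```python
from h import *
im=cv2.imread('pics/scene0.png')
cv2.imwrite('pics/c0.png',cv2.resize(im[180:370,230:450],None,fx=3.6,fy=3.6,interpolation=cv2.INTER_CUBIC)[:600,:800])
im=cv2.imread('pics/scene0.png')[205:260,340:405]
cv2.imwrite('pics/c1.png',cv2.resize(im,None,fx=9,fy=9,interpolation=cv2.INTER_CUBIC))
```

```text
(no output)
```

View pics/c0.png

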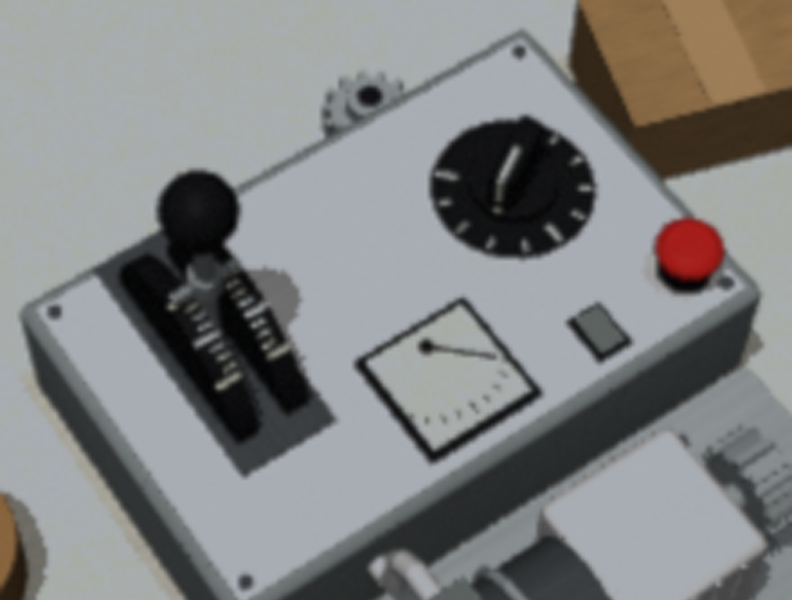

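View pics/c1.png

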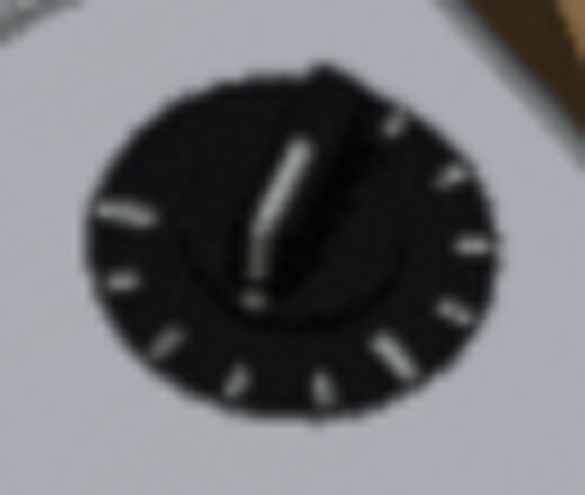

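```bash
cat > fit.py <<'E'
from h import *
from scipy.optimize import least_squares
S=np.load('scene0.npz');K,r,t=S['K'],S['r'],S['t']
p0=lambda u:(np.array(u)+.5)/3.6-.5+[230,180]
p1=lambda u:(np.array(u)+.5)/9-.5+[340,205]
marks={1:(395,122),2:(452,175),3:(472,245),4:(455,312),6:(322,390),7:(235,380),8:(165,345),9:(122,282)}
pts=[((-.110,-.170,.088),p0((22,314))),((-.110,.170,.088),p0((522,30))),((.110,.170,.088),p0((760,294))),((-.03,-.095,.22),p0((198,210))),((-.02,.095,.09),p1((293,245)))]
def W(p,P):
    c,s=np.cos(p[2]),np.sin(p[2]);P=np.atleast_2d(P)
    return np.c_[p[0]+c*P[:,0]-s*P[:,1],p[1]+s*P[:,0]+c*P[:,1],P[:,2]]
def model(p):
    L=[a for a,_ in pts]+[(-.02+p[3]*np.cos(2.356-.4712*k),.095+p[3]*np.sin(2.356-.4712*k),.091) for k in marks]
    return W(p,L)
obs=np.array([b for _,b in pts]+[p1(v) for v in marks.values()])
f=lambda p:(proj(K,r,t,model(p))-obs).ravel()
x0=ray(K,r,t,(340,265),.09)
R=least_squares(f,[x0[0],x0[1],.0,.04],loss='soft_l1')
E
cat > m.py <<'E'
from fit import *
p=R.x; print(np.round(p,4),np.round(R.fun.reshape(-1,2),1).tolist())
np.save('rig.npy',p)
kc=W(p,(-.02,.095,.1))[0]; print('knob',kc,'ball',W(p,(-.03,-.095,.22))[0])
for uv,z in [((255,300),.102),((258,232),.131),((303,143),.131)]:
    q=ray(K,r,t,p1(uv),z)-kc; a=np.arctan2(q[1],q[0])-p[2]; print(np.hypot(*q[:2]),'ang',(2.356-a)%(2*np.pi))
q=ray(K,r,t,p1((258,232)),.131)-ray(K,r,t,p1((303,143)),.131); print('line ang',(2.356-np.arctan2(q[1],q[0])+p[2])%(2*np.pi))
for n,uv,z in [('tape',(210,330),.048),('pinion',(331,206),.036),('carton',(426,183),.07),('stop',(421,247),.12)]: print(n,ray(K,r,t,uv,z))
E
python3 m.py
```

```text
[ 0.5238  0.0391 -0.307   0.0397] [[-2.0, -1.5], [0.1, -2.1], [2.1, -1.4], [0.4, 0.3], [-0.2, -0.1], [-0.2, 0.3], [-0.3, 0.3], [-0.1, 0.1], [-0.1, 0.2], [0.1, 0.3], [0.3, 0.6], [0.0, 0.1], [-0.1, 0.3]]
knob [0.53340829 0.13572094 0.1       ] ball [ 0.46645285 -0.04237165  0.22      ]
0.024392794739430082 ang 3.3625118772496263
0.026204430174551974 ang 3.3774581809983895
0.0009551524395598232 ang 3.0651525310606553
line ang 3.3890594957060998
tape [ 0.40759422 -0.20706684  0.048     ]
pinion [0.40681722 0.16682054 0.036     ]
carton [0.5455073  0.32044782 0.07      ]
stop [0.63781845 0.14740263 0.12      ]
```

The pointer sits near mark 7.15 (3.37 rad), so the knob needs about 1.485 rad anticlockwise. I'll turn the jaws first, then move over the knob.

Request:
arm_command(series=[[[0.154,0,0,0,0,0,1],[0.154,0,0,0,0,0,1],[0.154,0,0,0,0,0,1],[0.154,0,0,0,0,0,1],[0.154,0,0,0,0,0,1],[0.156,0,0,0,0,0,1],[0,0,0,0,0.0134,0.0433,1],[0,0,0,0,0.0134,0.0433,1],[0,0,0,0,0.0134,0.0433,1],[0,0,0,0,0.0134,0.0433,1],[0,0,0,0,0.0134,0.0433,1],[0,0,0,0,0.0134,0.0433,1],[0,0,0,0,0.0134,0.0433,1],[0,0,0,0,0.0134,0.0433,1],[0,0,0,0,0.0134,0.0433,1],[0,0,0,0,0.0134,0.0433,1],[0,0,0,0,0.0134,0.0433,1],[0,0,0,0,0.0134,0.0433,1],[0,0,0,0,0,0,1],[0,0,0,0,0,0,1]]])

```text
time_s: 2.6
tcp_pos: [0.5337, 0.1375, 0.2221]
ee_rot: [[-0.001, 0.969, 0.249], [0.0, 0.249, -0.969], [-1.0, -0.001, -0.001]]
wrist_force: [-0.4, 1.3, -0.6]
gripper_width: 0.0872
```

```bash
cat > st.py <<'E'
from h import *
import sys
p=np.load('rig.npy'); s=robot.sense(); R=np.array(s['ee_rot']).reshape(3,3); x=np.array(s['tcp_pos'])
print(s['time_s'],'tcp',np.round(x,4),'jaw',np.arctan2(R[1,1],R[0,1]),'w',s['gripper_width'],'F',np.round(s['wrist_force'],1),'T',np.round(s['ft_torque'],2),'q',np.round(s['q'],2)); print(np.round(R,3).tolist())
def tool(T): return np.round(R.T@(np.array(T)-x),4)
E
cat > look.py <<'E'
from st import *
print('to knob hi',tool([.5334,.1357,.2]),'lo',tool([.5334,.1357,.104]))
im,K,r,t=cam('wrist'); cv2.imwrite('pics/w1.png',im)
print(proj(K,r,t,[[.5334,.1357,.131],[.5334,.1357,.09]]))
E
python3 look.py
```

```text
2.6 tcp [0.5337 0.1375 0.2221] jaw 0.2512424551964062 w 0.08720744030700316 F [-0.4  1.3 -0.6] T [-0.03  0.11 -0.04] q [-0.7   0.11  0.44  1.71 -0.05  1.33 -0.  ]
[[-0.001, 0.969, 0.249], [0.0, 0.249, -0.969], [-1.0, -0.001, -0.001]]
to knob hi [ 0.0221 -0.0007  0.0016] lo [ 0.1181 -0.0007  0.0017]
[[312.06967772 244.74985699]
 [312.28361683 229.99876592]]
```

View pics/w1.png

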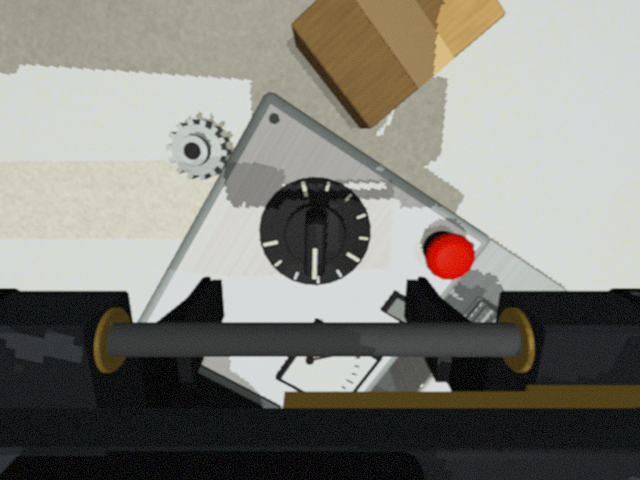

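The wrist view shows the dial centre at (315,231) against a predicted (312,230). The bar lies vertical in the picture, aligned with the jaws, and its white pointer end is at the bottom (314,275). I'll go down and grip.

Request:
arm_command(series=[[[0,0,0,0.024,0.0003,0.0017,1],[0,0,0,0.024,0,0,1],[0,0,0,0.024,0,0,1],[0,0,0,0.024,0,0,1],[0,0,0,0.012,0,0,1],[0,0,0,0.009,0,0,1],[0,0,0,0,0,0,1],[0,0,0,0,0,0,0],[0,0,0,0,0,0,0],[0,0,0,0,0,0,0],[0,0,0,0,0,0,0],[0,0,0,0,0,0,0],[0,0,0,0,0,0,0],[0,0,0,0,0,0,0]]], squeeze=20)

```text
time_s: 4.4
tcp_pos: [0.535, 0.1353, 0.1056]
ee_rot: [[0.0, 0.969, 0.248], [0.0, 0.248, -0.969], [-1.0, 0.0, -0.0]]
wrist_force: [-0.7, -0.4, -0.4]
gripper_width: 0.0248
```

```bash
python3 st.py
```

```text
4.4 tcp [0.535  0.1353 0.1056] jaw 0.250981491673855 w 0.02479714016018087 F [-0.7 -0.4 -0.4] T [-0.06  0.01  0.01] q [-0.68  0.21  0.44  1.85 -0.1   1.1   0.04]
[[0.0, 0.969, 0.248], [0.0, 0.248, -0.969], [-1.0, 0.0, -0.0]]
```

Request:
arm_command(series=[[[0,0,0,0,0,0,0],[0,0,0,0,0,0,0],[0,0,0,0,0,0,0],[0,0,0,0,0,0,0]]])

```text
time_s: 4.9
tcp_pos: [0.5349, 0.1353, 0.1056]
ee_rot: [[-0.0, 0.969, 0.248], [0.0, 0.248, -0.969], [-1.0, -0.0, -0.0]]
wrist_force: [-0.7, -0.2, 0.3]
gripper_width: 0.0149
```

```bash
python3 st.py
```

```text
4.9 tcp [0.5349 0.1353 0.1056] jaw 0.25105301915598954 w 0.014890392273103507 F [-0.7 -0.2  0.3] T [-0.1   0.08  0.06] q [-0.68  0.21  0.44  1.85 -0.1   1.1   0.04]
[[-0.0, 0.969, 0.248], [0.0, 0.248, -0.969], [-1.0, -0.0, -0.0]]
```

Request:
arm_command(series=[[[-0.1,0,0,0,0,0,0],[-0.13,0,0,0,0,0,0],[-0.14,0,0,0,0,0,0],[-0.14,0,0,0,0,0,0],[-0.14,0,0,0,0,0,0],[-0.14,0,0,0,0,0,0],[-0.14,0,0,0,0,0,0],[-0.14,0,0,0,0,0,0],[-0.14,0,0,0,0,0,0],[-0.13,0,0,0,0,0,0],[-0.1,0,0,0,0,0,0],[-0.044,0,0,0,0,0,0],[0,0,0,0,0,0,0],[0,0,0,0,0,0,0],[0,0,0,0,0,0,0]]])

```text
time_s: 6.78
tcp_pos: [0.5341, 0.1339, 0.1055]
ee_rot: [[-0.002, -0.162, 0.987], [-0.002, 0.987, 0.162], [-1.0, -0.001, -0.003]]
wrist_force: [-3.7, -3.4, 4.8]
gripper_width: 0.0146
```

```bash
python3 st.py
```

```text
6.775 tcp [0.5341 0.1339 0.1055] jaw 1.7334250625662762 w 0.014561364953356555 F [-3.7 -3.4  4.8] T [-0.79  0.91  0.06] q [-0.54  0.2   0.28  1.85 -0.06  1.1   1.49]
[[-0.002, -0.162, 0.987], [-0.002, 0.987, 0.162], [-1.0, -0.001, -0.003]]
```

Request:
arm_command(series=[[[0,0,0,0,0,0,1],[0,0,0,0,0,0,1],[0,0,0,0,0,0,1],[0,0,0,0,0,0,1],[0,0,0,0,0,0,1],[0,0,0,-0.02,0,0,1],[0,0,0,-0.04,0,0,1],[0,0,0,-0.04,0,0,1],[0,0,0,-0.05,0,0,1],[0,0,0,-0.05,0,0,1],[0,0,0,0,0,0,1],[0,0,0,0,0,0,1]]])

```text
time_s: 8.28
tcp_pos: [0.5347, 0.1353, 0.305]
ee_rot: [[-0.001, -0.163, 0.987], [-0.0, 0.987, 0.163], [-1.0, 0.0, -0.001]]
wrist_force: [-1.0, -0.3, -0.0]
gripper_width: 0.0872
```

```bash
cat > look2.py <<'E'
from st import *
im,K,r,t=cam('wrist'); np.savez('w2.npz',K=K,r=r,t=t)
c=proj(K,r,t,[[.5334,.1357,.1]])[0].astype(int);print(c)
x0,y0=c[0]-100,c[1]-75; print(x0,y0)
cv2.imwrite('pics/w2.png',cv2.resize(im[max(y0,0):y0+150,x0:x0+200],None,fx=4,fy=4,interpolation=cv2.INTER_CUBIC))
E
python3 look2.py
```

```text
8.275 tcp [0.5347 0.1353 0.305 ] jaw 1.7349547902218545 w 0.08721167946317959 F [-1.  -0.3 -0. ] T [0.08 0.01 0.02] q [-0.56  0.08  0.28  1.58 -0.02  1.49  1.46]
[[-0.001, -0.163, 0.987], [-0.0, 0.987, 0.163], [-1.0, 0.0, -0.001]]
[314 208]
214 133
```

View pics/w2.png

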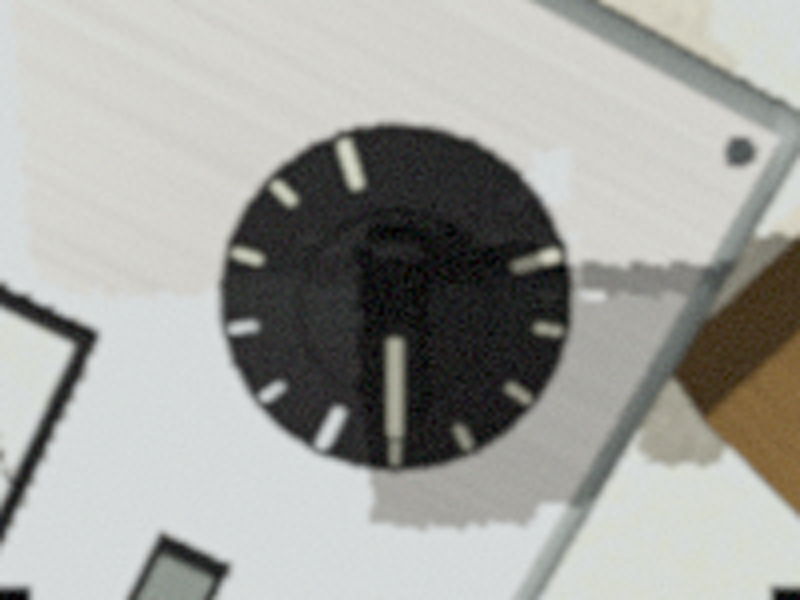

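The enlarged dial shows the pointer at (395,455), midway between mark 3 (463,437) and mark 5 (332,428). The knob is at mark 4. Next is the lever, with the jaws turned along the rig's x.

Request:
arm_command(series=[[[0.17,0,0,0,0,0,1],[0.17,0,0,0,0,0,1],[0.17,0,0,0,0,0,1],[0.17,0,0,0,0,0,1],[0.17,0,0,0,0,0,1],[0.17,0,0,0,0,0,1],[0.17,0,0,0,0,0,1],[0.17,0,0,0,0,0,1],[0.17,0,0,0,0,0,1],[0.17,0,0,0,0,0,1],[0.17,0,0,0,0,0,1],[0.172,0,0,0,0,0,1],[0,0,0,0,-0.0023,0.038,1],[0,0,0,0,-0.0023,0.038,1],[0,0,0,0,-0.0023,0.038,1],[0,0,0,0,-0.0023,0.038,1],[0,0,0,0,-0.0023,0.038,1],[0,0,0,0,0,0,1],[0,0,0,0,0,0,1]]])

```text
time_s: 10.7
tcp_pos: [0.4662, -0.0416, 0.3045]
ee_rot: [[-0.002, 0.953, -0.302], [0.0, -0.302, -0.953], [-1.0, -0.002, 0.0]]
wrist_force: [0.5, 0.8, -0.0]
gripper_width: 0.0865
```

```bash
cat > look3.py <<'E'
from st import *
b=[.4665,-.0424,.22]
print(tool([.4665,-.0424,.201]))
im,K,r,t=cam('wrist'); print(proj(K,r,t,[b,[.4665,-.0424,.09]])); cv2.imwrite('pics/w3.png',im)
E
python3 look3.py
```

```text
10.7 tcp [ 0.4662 -0.0416  0.3045] jaw -0.30648416815707835 w 0.08646802759602412 F [ 0.5  0.8 -0. ] T [-0.02  0.08  0.01] q [-0.5  -0.13  0.49  1.76  0.06  1.5  -0.33]
[[-0.002, 0.953, -0.302], [0.0, -0.302, -0.953], [-1.0, -0.002, 0.0]]
[0.1035 0.0007 0.0007]
[[314.03905115 246.58790519]
 [314.11121045 208.80184543]]
```

View pics/w3.png

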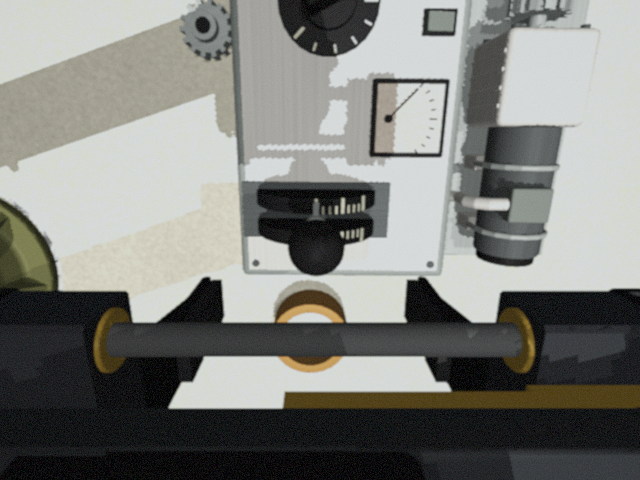

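The ball is at (316,247) against a predicted (314,247), centred between the fingers. I'll lower and close on it.

Request:
arm_command(series=[[[0,0,0,0.025,0.0012,0.0007,1],[0,0,0,0.025,0,0,1],[0,0,0,0.025,0,0,1],[0,0,0,0.02,0,0,1],[0,0,0,0.0085,0,0,1],[0,0,0,0,0,0,1],[0,0,0,0,0,0,0.5],[0,0,0,0,0,0,0.5],[0,0,0,0,0,0,0.3],[0,0,0,0,0,0,0.3],[0,0,0,0,0,0,0.3],[0,0,0,0,0,0,0.3],[0,0,0,0,0,0,0.3],[0,0,0,0,0,0,0.3]]], squeeze=20)

```text
time_s: 12.5
tcp_pos: [0.4672, -0.0432, 0.2021]
ee_rot: [[-0.001, 0.953, -0.302], [0.0, -0.302, -0.953], [-1.0, -0.001, -0.0]]
wrist_force: [-2.8, 0.6, 2.9]
gripper_width: 0.0389
```

```bash
python3 st.py
```

```text
12.5 tcp [ 0.4672 -0.0432  0.2021] jaw -0.306941410501354 w 0.038930088861451134 F [-2.8  0.6  2.9] T [ 0.05  0.67 -0.  ] q [-0.49 -0.08  0.51  1.92  0.04  1.29 -0.3 ]
[[-0.001, 0.953, -0.302], [0.0, -0.302, -0.953], [-1.0, -0.001, -0.0]]
```

Request:
arm_command(series=[[[0,0,0,0.0002,0.0065,0,0.3],[0,0,0,0.0005,0.0065,0,0.3],[0,0,0,0.0008,0.0064,0,0.3],[0,0,0,0.0011,0.0064,0,0.3],[0,0,0,0.0014,0.0063,0,0.3],[0,0,0,0.0018,0.0063,0,0.3],[0,0,0,0.0021,0.0061,0,0.3],[0,0,0,0.0024,0.0061,0,0.3],[0,0,0,0,0,0,0.3],[0,0,0,0,0,0,0.3],[0,0,0,0,0,0,0.3]]])

```text
time_s: 13.88
tcp_pos: [0.5124, -0.0583, 0.1904]
ee_rot: [[-0.008, 0.953, -0.302], [0.001, -0.302, -0.953], [-1.0, -0.008, 0.002]]
wrist_force: [-8.2, 0.7, 3.3]
gripper_width: 0.0381
```

```bash
cat > look4.py <<'E'
from st import *
c,q=np.cos(p[2]),np.sin(p[2]); d=x[:2]-p[:2]; rx=c*d[0]+q*d[1]; print('rig x',rx,'theta',np.arcsin((rx+.03)/.13))
for n in('wrist','scene'):
    im,K,r,t=cam(n); cv2.imwrite(f'pics/{n}4.png',im)
    print(n,proj(K,r,t,[[.4665,-.0424,.09]]))
a=cv2.imread('pics/scene4.png')[230:330,240:390]; cv2.imwrite('pics/s4.png',cv2.resize(a,None,fx=5,fy=5,interpolation=cv2.INTER_CUBIC))
E
python3 look4.py
```

```text
13.875 tcp [ 0.5124 -0.0583  0.1904] jaw -0.3069350197535887 w 0.038143713943345633 F [-8.2  0.7  3.3] T [0.24 2.22 0.03] q [-0.46  0.06  0.55  1.84 -0.03  1.27 -0.21]
[[-0.008, 0.953, -0.302], [0.001, -0.302, -0.953], [-1.0, -0.008, 0.002]]
rig x 0.01860479691509597 theta 0.38319219507203417
wrist [[248.44494956 237.05142874]]
scene [[289.01114626 275.34857511]]
```

View pics/wrist4.png

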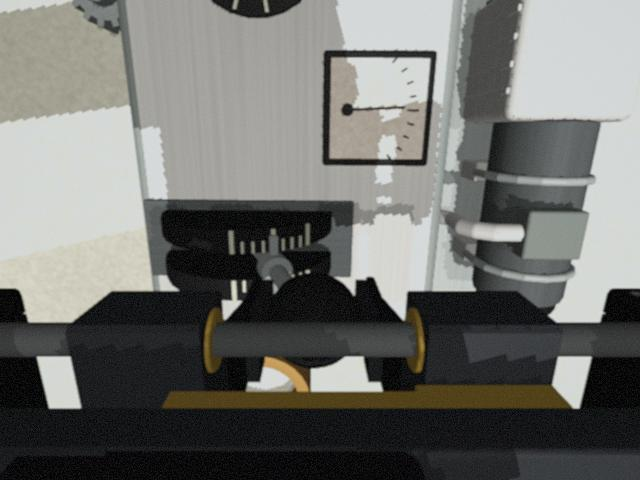

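View pics/s4.png

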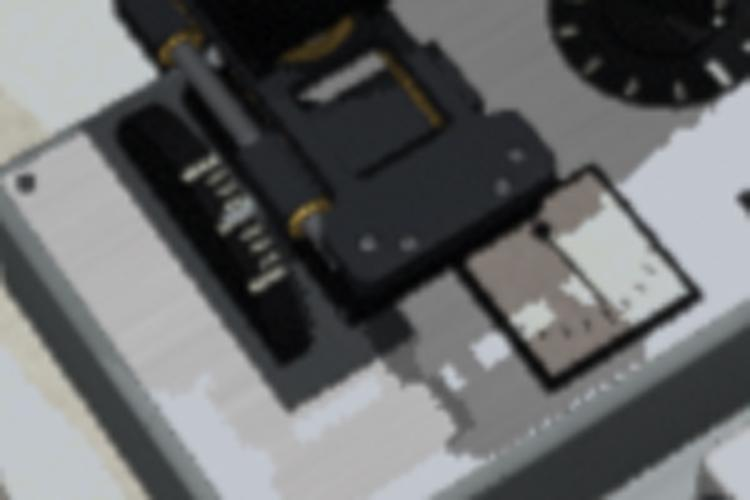

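The lever has reached about half speed: the cross bar is at (273,240), near the middle of the marks, and the meter needle is near its centre mark. I'll enlarge once for an exact reading.

Run:
```python
import cv2,numpy as np
im=cv2.imread('pics/wrist4.png')
a=cv2.resize(im[45:170,318:442],(496,500),interpolation=cv2.INTER_CUBIC)
b=cv2.resize(im[215:305,215:325],(300,245),interpolation=cv2.INTER_CUBIC)
o=np.zeros((500,800,3),np.uint8);o[:,:496]=a;o[:245,500:]=b;cv2.imwrite('pics/z4.png',o)
```

```text
(no output)
```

View pics/z4.png

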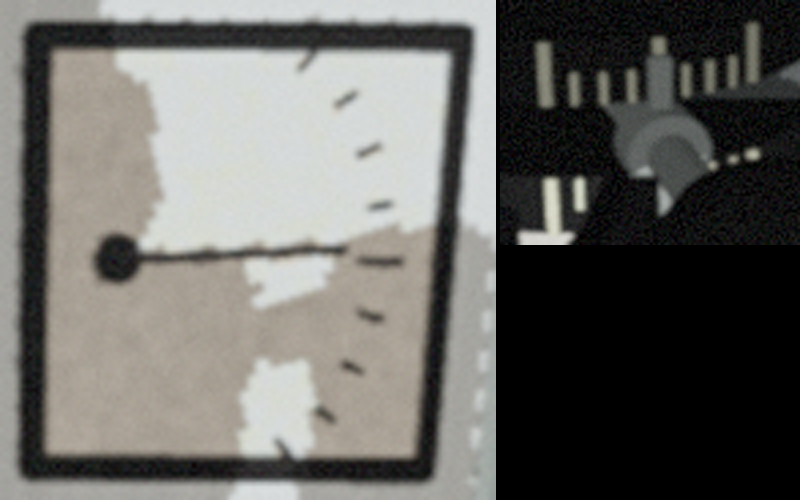

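The meter needle is about a quarter division short of the middle mark, so the lever is near 0.375–0.38 rad, which agrees with 0.383 from the TCP. I'll nudge it forward 2.5 mm and hold.

Request:
arm_command(series=[[[0,0,0,0.0005,0.0013,0,0.3],[0,0,0,0.0005,0.0012,0,0.3],[0,0,0,0,0,0,0.3],[0,0,0,0,0,0,0.3],[0,0,0,0,0,0,0.3],[0,0,0,0,0,0,0.3],[0,0,0,0,0,0,0.3],[0,0,0,0,0,0,0.3],[0,0,0,0,0,0,0.3]]])

```text
time_s: 15.1
tcp_pos: [0.5143, -0.0589, 0.1897]
ee_rot: [[-0.009, 0.953, -0.302], [0.001, -0.302, -0.953], [-1.0, -0.009, 0.002]]
wrist_force: [-10.8, 1.5, 6.3]
gripper_width: 0.0384
```

```bash
python3 look4.py
python3 - <<'E'
import cv2,numpy as np
im=cv2.imread('pics/wrist4.png')
a=cv2.resize(im[45:170,310:434],(496,500),interpolation=cv2.INTER_CUBIC)
b=cv2.resize(cv2.imread('pics/scene4.png')[205:265,340:410],(300,257),interpolation=cv2.INTER_CUBIC)
o=np.zeros((500,800,3),np.uint8);o[:,:496]=a;o[:257,500:]=b;cv2.imwrite('pics/z5.png',o)
E
```

```text
15.1 tcp [ 0.5143 -0.0589  0.1897] jaw -0.30693209077852895 w 0.038385216231772726 F [-10.8   1.5   6.3] T [ 0.39  2.86 -0.01] q [-0.46  0.06  0.55  1.83 -0.03  1.27 -0.21]
[[-0.009, 0.953, -0.302], [0.001, -0.302, -0.953], [-1.0, -0.009, 0.002]]
rig x 0.020597132208137275 theta 0.39977241145461717
wrist [[245.76153164 237.29186898]]
scene [[289.01114626 275.34857511]]
```

View pics/z5.png

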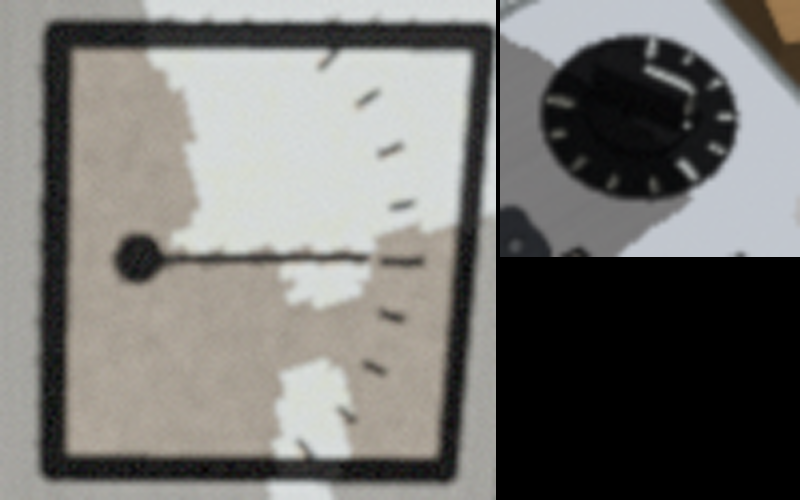

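The needle now points at the middle long mark (402,261), and the knob is still at 4. Step 2 has been held for about 1 s, so I'll hand in.

```bash
python3 -c "
from rig import robot
print(robot.finish_job()); s=robot.sense(); print(s['time_s'],s['tcp_pos'],s['wrist_force'])"
```

```text
the job is handed in; nothing more can be done
None
the job is handed in; nothing more can be done
```

I turned the current-limit knob back from about mark 7.15 to mark 4 and let go of it. I then gripped the lever ball, pushed it to half speed and handed the job in at about 15 s, still holding it.

- **Knob:** a close-up before the lever moved showed the pointer midway between marks 3 and 5. A coarser view at the end still showed it near mark 4.
- **Lever:** it first settled slightly short, at about 0.38 rad from the TCP and 0.375 rad from the meter. I nudged it 2.5 mm forward. It then read 0.40 rad from the TCP, with the meter needle within about a tenth of a division of the middle mark. The wrist force was about 11 N horizontally against the push.
- **Carton, tape roll and pinion:** I did not measure their positions again at the end. The arm stayed above them and no contact force suggested a touch.

No check failed. My fit of the rig's pose left about 2 px at the bevelled console corners, but 0.7 px or less on the dial marks and ball. After hand-in the robot gave no further readings and reported no verdict.

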